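# Make up the repair kit, one part of each type

## Task

Make up the repair kit in the divided cream tray: it must hold just one part of each type, a blue capacitor, a black relay, a red-brown fuse block and a silver heat sink, each standing the right way up in the middle of the pad of its own colour. A type that is already in the tray needs no second one: leave that part as it is, and leave all spare parts lying where they are on the bench.

Things in the scene. Friction and masses are not known exactly. Their poses are not given: they have to be found in the camera images.
- kit_tray: Cream tray, fixed to the bench, 192 x 192 mm, four square compartments (2 by 2), each 90 x 90 mm inside, centres at x, y = +-47 mm; walls 4 mm thick, tops 18 mm above the bench; floor 4 mm. Origin: centre of its underside on the bench, x and y along the walls, z up. A heat sink already stands in one compartment, on a grey pad (not listed).
- pad_blue: Dark blue pad, 70 x 70 x 2 mm, glued in the middle of one compartment of the tray; it may lie in any of the four. Origin: centre of its underside, 4 mm above the bench; its top is 2 mm above the origin (6 mm above the bench). x and y axes run along the tray's walls.
- pad_black: Black pad, 70 x 70 x 2 mm, glued in the middle of one compartment of the tray; it may lie in any of the four. Origin: centre of its underside, 4 mm above the bench; its top is 2 mm above the origin (6 mm above the bench). x and y axes run along the tray's walls.
- pad_brown: Red-brown pad, 70 x 70 x 2 mm, glued in the middle of one compartment of the tray; it may lie in any of the four. Origin: centre of its underside, 4 mm above the bench; its top is 2 mm above the origin (6 mm above the bench). x and y axes run along the tray's walls.
- capacitor: Dark blue can capacitor with a white stripe and a pale top, a standing cylinder 35 mm in diameter and 50 mm high, loose on the bench; origin: centre of its underside, z axis up. About 60 g. (Beside the parts, on the right, stands a fixed hot-air tool holder 0.24 m tall: keep the gripper clear of it.)
- relay: Small black relay with three brass pins pointing up: box 28 x 28 mm, 16 mm high (22 mm with the pins, which offer no hold), loose on the bench; origin: centre of its underside, x and y square to its sides, z axis up (pins up is the right way up). About 30 g.
- fuse_a: Fuse block: a red-brown block with two white fuses on top. The block is 20 mm (own x) x 44 mm (own y) x 18 mm high, 22 mm with the fuses. There are two just alike. Loose on the bench at the start; origin: centre of its underside, z axis up. About 30 g.
- fuse_b: Fuse block: a red-brown block with two white fuses on top. The block is 20 mm (own x) x 44 mm (own y) x 18 mm high, 22 mm with the fuses. There are two just alike. Loose on the bench at the start; origin: centre of its underside, z axis up. About 30 g.
- heat_sink_kit: Heat sink of silver metal with ten upright fins, 40 mm (own x) x 50 mm (own y) x 27 mm high, loose; origin: centre of its underside. It is the one already in the tray, on the grey pad.
- heat_sink_spare: Heat sink of silver metal with ten upright fins, 40 mm (own x) x 50 mm (own y) x 27 mm high, loose; origin: centre of its underside. A spare that lies on the bench, just like the one in the tray.
Things that resemble listed ones, but are neither listed nor needed, are in the scene too. There is more than one size of the pad_brown; the job needs the larger.

How it is judged:
At the end, for the whole second after the job is handed in: Capacitor, relay (pins up) and just one fuse block at rest, upright, each on its pad within 15 mm of the middle of it; the heat sink in the tray upright and within 15 mm, the spare heat sink and other fuse block within 20 mm of where they were (horizontal distance between capacitor and pad_blue below 0.015 m and z of capacitor in the frame of pad_blue between -0.002 and 0.006 m and angle between each of capacitor, relay, heat_sink_kit's own z axis and vertical below 0.12 rad and linear speed of each of capacitor, relay below 0.02 m/s and horizontal distance between relay and pad_black below 0.015 m and z of relay in the frame of pad_black between -0.002 and 0.006 m and (((horizontal distance between fuse_a and pad_brown below 0.015 m and z of fuse_a in the frame of pad_brown between -0.002 and 0.006 m and angle between fuse_a's own z axis and vertical below 0.12 rad and linear speed of fuse_a below 0.02 m/s) and distance of fuse_b from where it was at the start of the episode below 0.02 m) or ((horizontal distance between fuse_b and pad_brown below 0.015 m and z of fuse_b in the frame of pad_brown between -0.002 and 0.006 m and angle between fuse_b's own z axis and vertical below 0.12 rad and linear speed of fuse_b below 0.02 m/s) and distance of fuse_a from where it was at the start of the episode below 0.02 m)) and distance of heat_sink_kit from where it was at the start of the episode below 0.015 m and distance of heat_sink_spare from where it was at the start of the episode below 0.02 m); the robot touches nothing.
It fails at once if the spare heat sink is moved by more than 20 mm (distance of heat_sink_spare from where it was at the start of the episode above 0.02 m).
It fails at once if the heat sink in the tray is moved by more than 15 mm (distance of heat_sink_kit from where it was at the start of the episode above 0.015 m).
It fails at once if both fuse blocks are moved by more than 20 mm (distance of each of fuse_a, fuse_b from where it was at the start of the episode above 0.02 m).
It also fails if it takes over 83 s, if anything falls off the work surface, if the arm or the gripper's body presses on something with over 40 N, if the wrist force passes 120 N, or if a joint passes its speed limit or range.

## Robot

A 6-joint arm with a two-finger parallel gripper is mounted at the origin on a cart in front of the work surface, level with it; the furniture and walls round the work are solid. World frame = base frame: x ahead of the robot, y to its left, z up, the work surface at z = 0. Lengths are in m, angles in rad, forces in N, time in s.
With the tool pointing down it reaches from about 0.3 to 0.775 m from the base axis. Payload 14.6 kg.
Tool frame: the origin (TCP) lies at the very end of the fingers, on their centre line; the grasp point (between the pads) lies 19 mm behind it; z points along the fingers, y is the line along which they close (so a half turn about z gives the same grasp; the last joint's range is limited). The gripper opens to 94 mm and grips with 3 to 60 N. Pads are 16 mm wide; open, the fingers measure 119 mm over their backs; the gripper's body (75 mm by 177 mm) begins 78 mm behind the grasp point.
Start: joints at [-1.39, 0.3, 1.521, -0, 1.321, -0.067], TCP at [0.135, -0.533, 0.205] pointing down, gripper open.
Joint ranges: [-3.03, 3.03], [-0.79, 2.21], [0.23, 2.52], [-1.04, 4.18], [0, 3.07], [-2.55, 2.55]. Speed limits (rad/s): [2.22, 2.22, 2.57, 3.14, 3.14, 3.14].

## Interface

Orientations are given as [roll, pitch, yaw] about the fixed x, y, z axes, in that order (R = Rz(yaw) Ry(pitch) Rx(roll)).
In Python, from station import ctrl, camera, camera_info, finder gives the robot as it stands.
- The arm moves only by the tool carry_out, never from a script. Its argument "motion" is a list of rows, each a list of 2 entries, a list of its own where there are three numbers: the shift along the tool's x, y, z as a fraction of full scale, then the turn about the tool's z as a fraction of full scale. A call has 1 to 12 rows; each row is the pose to reach, as a shift and turn from the pose commanded when the call began, along the tool's axes at that moment, turning the shorter way round; what a row does not reach only later rows make up. Full scale, the value 1, is 200 mm for a shift and 360 degrees for a turn. A row lasts 1/10 s, in which the tool goes at most 50 mm and 8.59 degrees, less where a joint would pass 70% of its speed; a pose out of reach is approached as far as the arm can. A call with a number of a shift or a turn outside -1 to 1 is refused whole. A call with a gripper value outside its range is refused whole. "hand" is the closure, from -1 (fully open) to 1 (shut), set as the call begins (left out, the last holds). The fingers move at their own pace and stop on an object; "force" is the grip in N (left out, the last holds). Time passes only in rows, so rows that repeat a pose let the fingers close. It gives the time, the measured TCP pose, the force, the opening and the grip force at its end, in the units of the state.
- ctrl.get_obs(): the state, without advancing time (a new reading comes with each control period).
- camera(name): name is "side" or "top" or "wrist"; returns (picture, depth): 480x640x3 uint8, blue, green, red; 480x640 float32, m along the optical axis (not along the pixel's ray), 0 where there is no reading.
- camera_info(name): a dict with "camera_matrix" (3x3 intrinsics, pixels), "origin" and "attitude" of the camera in the world. Camera axes: x right, y down, z forward; pixel columns grow to the right and rows downward; lengths in m; the calibration is good to about 2 mm. A picture is of the moment at which its call begins: read the wrist's pose just before it. camera_info takes no time and is no camera call; for the wrist camera it gives the pose at the moment of the call.
- ctrl.hand_in(): hands the job in; it is judged then, once.
Trained networks look in the newest picture that a camera, given by its name, has taken for a name from the list of things; names that differ only in an ending like _2 or _b are one class to them, and where a whole thing is asked for, a point or a joint stands for the part that bears it (a point fixed in the world has none). Each returns a list of dicts, best first, with "conf" (0 to 1); they miss things now and then, are a little off and sometimes report something else, mostly with a low value. They report only what shows in the picture. A call takes as long as a camera call. They do not tell look-alikes from the thing itself.
- finder.boxes_of(camera, query): "location" ([column, row] in pixels, amid what is visible of it).
- finder.cut_out(camera, query): "mask" (480x640 bool, what is visible of it) and "location" ([column, row] in pixels, amid what is visible of it).
- finder.pinpoint(camera, query): "location" ([column, row] in pixels: a listed point, or the origin of a listed thing).
The state is a dict: "time_s": time; "qpos": joint angles; "joint_vel": joint speeds; "tau": joint torques, N m; "ee_pos": TCP position; "eef_rot": TCP orientation; "force": force on the tool from outside, world axes, zero at the start; "moment": the same for the moment, N m; "grip_width": finger opening in m; "grip_force": force on a finger pad.
Only numpy, scipy, OpenCV 4.12 (cv2) and the standard library are available. Lean on these libraries where they do the work, as an engineer would, in place of code of your own. Each camera call takes 0.05 s, during which the arm holds its last target. There are 200 camera calls.

## Working session

There is one attempt and no reset: what is moved stays moved. The work goes in short steps, Python scripts to look and compute and a tool call to move; the robot and the scene stay as the last step left them, time stands still between calls to the robot, and variables do not carry over. Pictures are saved under pics/ and viewed, at most 14 in all, crops included, and the job is handed in when it is done.

Besides the shell and the picture viewer there is one more tool, called after "Emit:" as name(argument=value, ...) on one line, values as JSON. carry_out: Moves the arm, as the interface text tells. Its arguments: {"type":"object","properties":{"motion":{"type":"array","items":{"type":"array"}},"hand":{"type":"number"},"force":{"type":"number"}},"required":["motion"]}

```bash
mkdir -p pics; ls; cat > h.py <<'E'
import numpy as np, cv2
from station import ctrl, camera, camera_info, finder
from scipy.spatial.transform import Rotation as R
def info(n):
    i=camera_info(n); K=np.array(i['camera_matrix']); a=np.array(i['attitude'],float)
    A=a if a.shape==(3,3) else R.from_euler('xyz',a).as_matrix()
    return K,np.array(i['origin'],float),A
def pts(n,uv,d):
    K,o,A=info(n); uv=np.atleast_2d(uv); d=np.atleast_1d(d)
    r=np.c_[(uv[:,0]-K[0,2])/K[0,0],(uv[:,1]-K[1,2])/K[1,1],np.ones(len(uv))]
    return o+(r*d[:,None])@A.T
def onz(n,uv,z):
    K,o,A=info(n); p=pts(n,uv,1)-o
    return o+p*((z-o[2])/p[:,2])[:,None]
E
python3 - <<'E'
from h import *
for n in ['top','side']:
    im,d=camera(n); cv2.imwrite(f'pics/{n}0.png',im); np.save(n+'d.npy',d)
    print(n,camera_info(n))
    for q in ['kit_tray','pad_blue','pad_black','pad_brown','capacitor','relay','fuse_a','heat_sink_kit']:
        for r in finder.cut_out(n,q):
            m=r['mask']&(d>0); v,u=np.nonzero(m)
            if len(u)<5: continue
            P=pts(n,np.c_[u,v],d[m]); 
            print(q,round(r['conf'],2),np.round(r['location']),len(u),'med',np.round(np.median(P,0),3),'lo',np.round(np.percentile(P,3,0),3),'hi',np.round(np.percentile(P,97,0),3))
print(ctrl.get_obs())
E
```

```text
pics
top {'camera_matrix': array([[498.8568424 ,   0.        , 318.31902971],
       [  0.        , 498.8568424 , 231.69371597],
       [  0.        ,   0.        ,   1.        ]]), 'origin': array([ 0.32679614, -0.00407141,  1.04433109]), 'attitude': array([-2.93939774e+00,  5.67719341e-04, -1.54207063e+00])}
kit_tray 0.82 [227. 239.] 3625 med [0.514 0.201 0.005] lo [0.409 0.095 0.001] hi [0.621 0.307 0.02 ]
pad_blue 0.66 [242. 211.] 955 med [0.575 0.175 0.006] lo [0.54  0.141 0.002] hi [0.609 0.208 0.01 ]
pad_black 0.76 [192. 227.] 1029 med [0.541 0.262 0.006] lo [0.507 0.227 0.002] hi [0.577 0.297 0.01 ]
pad_brown 0.65 [251. 256.] 1095 med [0.488 0.14  0.006] lo [0.453 0.105 0.002] hi [0.524 0.175 0.009]
pad_brown 0.57 [315. 245.] 581 med [0.511 0.011 0.001] lo [ 0.486 -0.013 -0.003] hi [0.535 0.035 0.005]
pad_brown 0.43 [243. 214.] 1049 med [0.576 0.174 0.006] lo [0.541 0.138 0.002] hi [0.61 0.21 0.01]
capacitor 0.76 [378. 163.] 324 med [ 0.682 -0.114  0.049] lo [ 0.671 -0.131  0.004] hi [ 0.704 -0.1    0.053]
relay 0.63 [438. 325.] 226 med [ 0.355 -0.245  0.015] lo [ 0.34  -0.26
[... 1886 characters left out ...]
0.001] hi [ 0.593 -0.092  0.022]
{'time_s': 0.9, 'qpos': array([-1.38962865e+00,  2.99875360e-01,  1.52097656e+00, -1.55042500e-05,
        1.32069978e+00, -6.65915150e-02]), 'joint_vel': array([ 0.00135551, -0.0002654 ,  0.00054056,  0.00014642, -0.00069702,
       -0.00014579]), 'tau': array([-1.39167390e-03, -5.31665182e+01, -3.52915764e+01,  7.08181341e-02,
        2.14229256e-02,  9.76585511e-06]), 'ee_pos': array([ 0.13487548, -0.53320621,  0.20546903]), 'eef_rot': array([3.14155279e+00, 1.77139669e-05, 2.47763027e-01]), 'force': array([-0.19924881,  1.26691943,  0.11924116]), 'moment': array([-0.01828152,  0.02412766,  0.03852352]), 'grip_force': 0.0, 'grip_width': 0.0941527001756653}
```

View pics/top0.png

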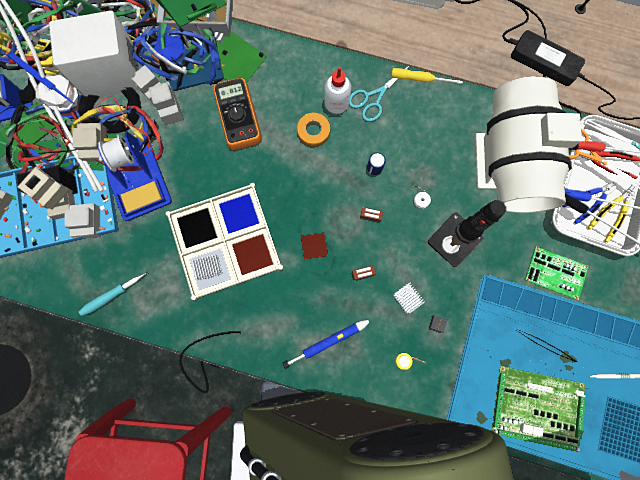

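View pics/side0.png

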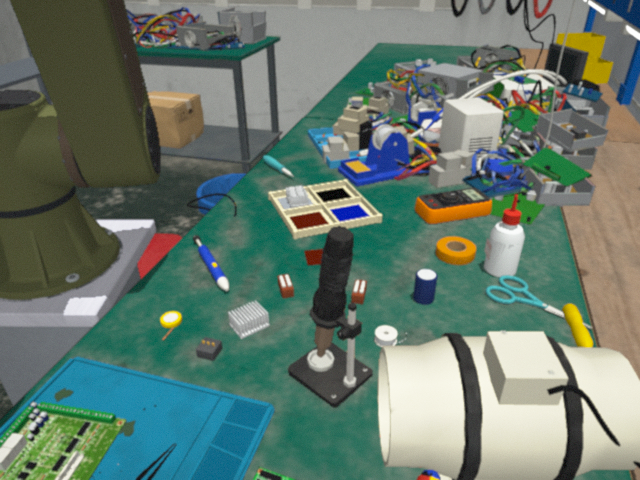

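The top view shows the tray at about (225,240), with the black pad at (196,228), blue at (239,212), brown at (252,254) and the kit heat sink at (208,267). The loose parts are the capacitor (376,163), fuse blocks (371,214) and (363,272), spare heat sink (409,297), relay (438,324) and holder (460,235). A small decoy brown pad lies at (314,245). Next I measure the orientations.

```bash
cat >> h.py <<'E'
def rect(n,d,m,zlo,zhi):
    v,u=np.nonzero(m&(d>0)); P=pts(n,np.c_[u,v],d[v,u]); P=P[(P[:,2]>zlo)&(P[:,2]<zhi)]
    c,s,a=cv2.minAreaRect((P[:,:2]*1000).astype(np.float32))
    return np.round(np.array(c),1),np.round(s,1),round(a,1),len(P)
def go(p,yaw):
    "fractions for a shift to p and turn to yaw (mod pi), from now"
    o=ctrl.get_obs(); Rt=R.from_euler('xyz',o['eef_rot']).as_matrix()
    s=Rt.T@(np.array(p)-o['ee_pos'])/0.2
    w=np.arctan2(Rt[1,0],Rt[0,0]); t=-((yaw-w+np.pi/2)%np.pi-np.pi/2)
    return np.round(s,3),round(t/2/np.pi,4),'q6',round(float(o['qpos'][5]),2)
E
python3 - <<'E'
from h import *
n='top'; im,d=camera(n)
for q in ['kit_tray','pad_black','pad_brown','pad_blue','capacitor','relay','fuse_a','heat_sink_kit']:
    z={'relay':(.009,.02),'fuse_a':(.012,.03),'capacitor':(.04,.06),'heat_sink_kit':(.015,.04)}.get(q,(-.01,.03))
    for r in finder.cut_out(n,q)[:3]:
        print(q,round(r['conf'],2),np.round(r['location']),rect(n,d,r['mask'],*z))
    print([ (round(r['conf'],2),np.round(onz(n,r['location'],.0 if q in('capacitor','relay','fuse_a') else .004)[0],3)) for r in finder.pinpoint(n,q)[:3]])
v,u=np.mgrid[190:275,420:520]; v=v.ravel();u=u.ravel(); P=pts(n,np.c_[u,v],d[v,u])
H=P[(P[:,2]>.05)&(d[v,u]>0)]
for lo,hi in[(.05,.1),(.1,.16),(.16,.3)]:
    h=H[(H[:,2]>lo)&(H[:,2]<hi)]
    if len(h): print('hold',lo,np.round(h.min(0),3),np.round(h.max(0),3))
d2=np.where(d>0,d,9); v,u=np.nonzero(d>0); P=pts(n,np.c_[u,v],d[v,u]); 
W=P[(P[:,0]>.3)&(P[:,0]<.75)&(abs(P[:,1])<.5)&(P[:,2]>.06)]
g={}
for p in W: g.setdefault((round(p[0]*20)/20,round(p[1]*20)/20),[]).append(p[2])
print({k:round(float(max(x)),2) for k,x in g.items() if len(x)>5})
print(camera_info('wrist'))
print(go([.36,-.25,.25],0))
def crop(c,w,h): return cv2.resize(im[c[1]-h:c[1]+h,c[0]-w:c[0]+w],None,fx=5,fy=5,interpolation=cv2.INTER_CUBIC)
cv2.imwrite('pics/c0.png',crop((395,290),75,60))
E
```

```text
kit_tray 0.72 [226. 240.] (array([517.9, 200.9]), array([202.4, 194.6]), 21.2, 3924)
[(0.96, array([0.516, 0.194, 0.004])), (0.22, array([0.546, 0.263, 0.004]))]
pad_black 0.67 [194. 227.] (array([542., 261.]), array([70.8, 69.4]), 21.8, 1011)
pad_black 0.2 [242. 214.] (array([575.9, 174.9]), array([71.3, 71. ]), 21.1, 1048)
[(0.89, array([0.54 , 0.27 , 0.004]))]
pad_brown 0.88 [315. 244.] (array([510.8,  11.8]), array([51.7, 52.2]), 9.3, 572)
pad_brown 0.8 [252. 253.] (array([489.2, 141.1]), array([70.6, 71.3]), 21.4, 1078)
[(0.86, array([0.485, 0.146, 0.004])), (0.57, array([0.507, 0.003, 0.004]))]
pad_blue 0.7 [241. 213.] (array([577., 174.]), array([72.8, 70.6]), 21.8, 1040)
[(0.84, array([0.578, 0.165, 0.004]))]
capacitor 0.58 [376. 162.] (array([ 687., -117.]), array([32.3, 35.5]), 45.9, 220)
[(0.66, array([ 0.694, -0.114,  0.   ]))]
relay 0.73 [437. 323.] (array([ 355. , -246.2]), array([27.1, 27.9]), 74.8, 187)
[(0.6, array([ 0.353, -0.256,  0.   ]))]
fuse_a 0.7 [365. 272.] (array([455.4, -93.5]), array([20.1, 45.5]), 16.1, 215)
fuse_a 0.54 [375. 217.] (array([ 580.4, -108.8]
[... 630 characters left out ...]
 0.45): 0.12, (0.65, 0.4): 0.12, (0.7, -0.5): 0.13, (0.65, -0.4): 0.17, (0.65, -0.45): 0.17, (0.65, 0.35): 0.11, (0.65, -0.35): 0.16, (0.65, -0.5): 0.14, (0.6, -0.4): 0.16, (0.6, -0.45): 0.15, (0.6, 0.35): 0.12, (0.6, -0.35): 0.14, (0.55, -0.3): 0.24, (0.55, 0.5): 0.06, (0.55, -0.25): 0.19, (0.5, -0.3): 0.21, (0.5, -0.25): 0.15}
{'camera_matrix': array([[379.22003158,   0.        , 316.84332938],
       [  0.        , 379.22003158, 238.88437037],
       [  0.        ,   0.        ,   1.        ]]), 'origin': array([ 0.21507957, -0.51265244,  0.38611174]), 'attitude': array([ 2.85285978e+00,  4.39206242e-04, -1.32334804e+00])}
(array([ 1.438, -1.097, -0.223]), np.float64(0.0394), 'q6', -0.07)
```

View pics/c0.png

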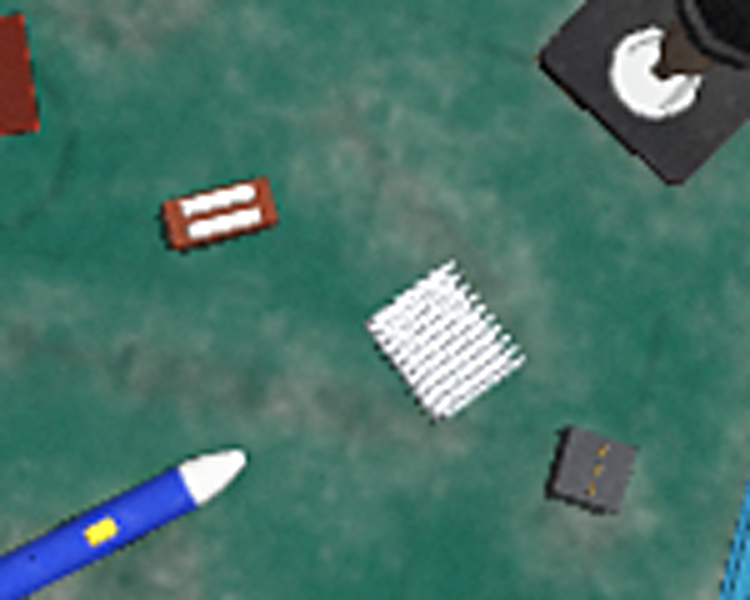

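The crop shows the relay at crop (595,470) with its brass pins up, the fuse at (220,213) with its fuses up, and the spare heat sink at (445,340), well clear of the relay. I go to the relay first.

Emit:
carry_out(motion=[[[0.71, -0.56, 0], 0.0816], [[0.71, -0.56, 0], 0.0816], [[0.71, -0.56, 0], 0.0816], [[0.71, -0.56, 0], 0.0816], [[0.71, -0.56, 0], 0.0816], [[0.71, -0.56, 0], 0.0816]], hand=-0.06, force=15)

```text
time_s: 2.35
ee_pos: [0.2454, -0.3897, 0.2058]
eef_rot: [3.141, -0.0, -0.263]
force: [1.1, 0.3, -0.6]
grip_width: 0.051
grip_force: 0.0
```

```bash
python3 - <<'E'
from h import *
print(ctrl.get_obs()['ee_pos'],ctrl.get_obs()['grip_width'],go([.355,-.246,.15],np.deg2rad(-15.2)))
E
```

```text
[ 0.24541667 -0.38967649  0.20575591] 0.051024020123263146 (array([ 0.343, -0.836,  0.278]), np.float64(0.0004), 'q6', 0.75)
```

Emit:
carry_out(motion=[[[0.343, -0.836, 0.278], 0], [[0.343, -0.836, 0.278], 0], [[0.343, -0.836, 0.278], 0], [[0.343, -0.836, 0.278], 0], [[0.343, -0.836, 0.278], 0], [[0.343, -0.836, 0.278], 0]])

```text
time_s: 2.95
ee_pos: [0.355, -0.247, 0.1498]
eef_rot: [3.141, 0.0, -0.264]
force: [0.4, -1.1, 0.7]
grip_width: 0.0496
grip_force: 0.0
```

```bash
cat >> h.py <<'E'
def wlook(q,zlo,zhi,name=None):
    im,d=camera('wrist')
    if name: cv2.imwrite(f'pics/{name}.png',im)
    for r in finder.cut_out('wrist',q)[:3]:
        try:print(q,round(r['conf'],2),np.round(r['location']),rect('wrist',d,r['mask'],zlo,zhi))
        except Exception as e: print(e)
    return im,d
E
python3 - <<'E'
from h import *
wlook('relay',.009,.02,'w1')
print(go([.355,-.246,.003],np.deg2rad(-15.2)))
E
```

```text
relay 0.59 [314. 223.] (array([ 354.4, -247.2]), array([27.9, 28.6]), 73.1, 1076)
(array([-0.001, -0.009,  0.736]), np.float64(-0.0001), 'q6', 1.14)
```

View pics/w1.png

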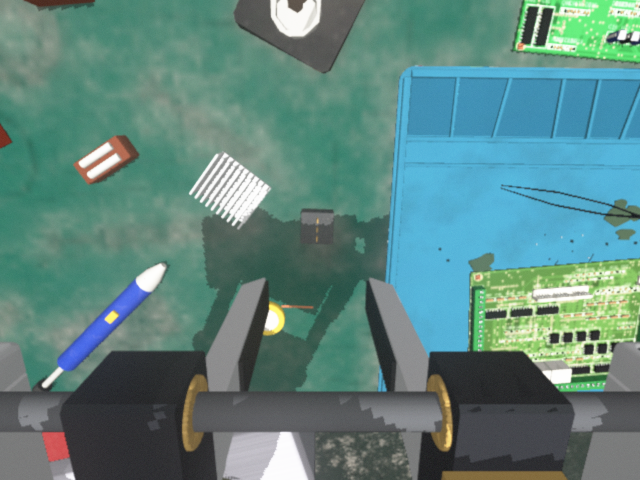

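The wrist view shows the relay at (317,226), square to the fingers (about (230,330) and (400,330)). The heat sink at (230,190) is clear of them. I descend and grip.

Emit:
carry_out(motion=[[[0, 0, 0.25], 0], [[0, 0, 0.5], 0], [[0, 0, 0.65], 0], [[0, 0, 0.7], 0], [[0, 0, 0.733], 0], [[0, 0, 0.733], 0]])

```text
time_s: 3.65
ee_pos: [0.3553, -0.2472, 0.0039]
eef_rot: [3.141, -0.001, -0.266]
force: [-0.2, -0.6, 0.1]
grip_width: 0.0499
grip_force: 0.0
```

Emit:
carry_out(motion=[[[0, 0, 0], 0], [[0, 0, 0], 0], [[0, 0, 0], 0], [[0, 0, 0], 0], [[0, 0, 0], 0], [[0, 0, 0], 0], [[0, 0, -0.1], 0], [[0, 0, -0.3], 0], [[0, 0, -0.5], 0], [[0, 0, -0.75], 0], [[0, 0, -0.75], 0]], hand=1, force=15)

```text
time_s: 4.75
ee_pos: [0.357, -0.2479, 0.159]
eef_rot: [3.138, -0.009, -0.265]
force: [0.2, -0.7, -1.2]
grip_width: 0.0276
grip_force: 14.9
```

```bash
python3 - <<'E'
from h import *
print(go([.541,.2615,.153],np.deg2rad(21.5)))
E
```

```text
(array([ 0.221, -2.699,  0.021]), np.float64(-0.1018), 'q6', 1.14)
```

Emit:
carry_out(motion=[[[0.08, -0.95, 0], 0], [[0.08, -0.95, 0], 0], [[0.08, -0.95, 0], 0], [[0.08, -0.95, 0], 0], [[0.08, -0.95, 0], 0], [[0.08, -0.95, 0], 0]])

```text
time_s: 5.35
ee_pos: [0.4201, -0.0667, 0.1528]
eef_rot: [3.141, 0.001, -0.263]
force: [-0.3, 0.2, -0.4]
grip_width: 0.0278
grip_force: 14.9
```

Emit:
carry_out(motion=[[[0.08, -0.95, 0], 0], [[0.08, -0.95, 0], 0], [[0.08, -0.95, 0], 0], [[0.08, -0.95, 0], 0], [[0.08, -0.95, 0], 0], [[0.08, -0.95, 0], 0]])

```text
time_s: 5.95
ee_pos: [0.4853, 0.1111, 0.1527]
eef_rot: [3.141, 0.001, -0.265]
force: [1.1, 0.1, -0.5]
grip_width: 0.0278
grip_force: 14.9
```

Emit:
carry_out(motion=[[[0.06, -0.8, 0], -0.1018], [[0.06, -0.8, 0], -0.1018], [[0.06, -0.8, 0], -0.1018], [[0.06, -0.8, 0], -0.1018], [[0.06, -0.8, 0], -0.1018], [[0.06, -0.8, 0], -0.1018]])

```text
time_s: 6.55
ee_pos: [0.5393, 0.2614, 0.1529]
eef_rot: [3.141, 0.001, 0.373]
force: [0.4, -0.4, -1.3]
grip_width: 0.0279
grip_force: 14.9
```

```bash
python3 - <<'E'
from h import *
print(ctrl.get_obs()['grip_width'],go([.541,.2615,.009],np.deg2rad(21.5)))
im,d=wlook('pad_black',-.01,.03)
wlook('kit_tray',-.01,.03,'w2')
E
```

```text
0.027901782322437223 (array([0.009, 0.002, 0.72 ]), np.float64(-0.0003), 'q6', 1.59)
pad_black 0.92 [317. 217.] (array([542. , 262.7]), array([70. , 70.2]), 20.9, 6031)
kit_tray 0.74 [374. 245.] (array([517.4, 199.9]), array([195.3, 202.6]), 21.1, 16027)
kit_tray 0.67 [318. 220.] (array([542., 263.]), array([70. , 70.1]), 21.2, 6055)
kit_tray 0.23 [317. 298.] (array([483.3, 223.6]), array([68.2, 35. ]), 44.8, 7)
```

View pics/w2.png

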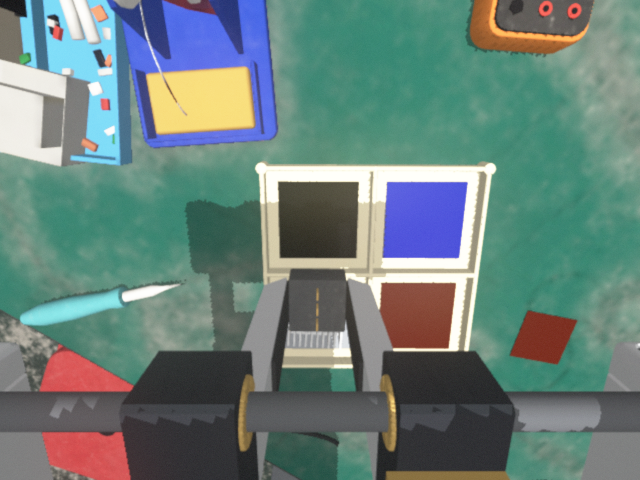

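The wrist view shows the relay held at (318,300), pins up, and the black pad at (318,220). I lower it and release.

Emit:
carry_out(motion=[[[0.012, 0, 0.2], 0], [[0.012, 0, 0.4], 0], [[0.012, 0, 0.55], 0], [[0.012, 0, 0.65], 0], [[0.012, 0, 0.69], 0], [[0.012, 0, 0.712], 0], [[0.012, 0, 0.712], 0], [[0.012, 0, 0.712], 0]])

```text
time_s: 7.55
ee_pos: [0.5417, 0.2643, 0.012]
eef_rot: [-3.142, -0.002, 0.374]
force: [0.4, 0.6, -0.2]
grip_width: 0.0279
grip_force: 14.9
```

Emit:
carry_out(motion=[[[0, 0, 0], 0], [[0, 0, 0], 0], [[0, 0, 0], 0], [[0, 0, 0], 0], [[0, 0, -0.1], 0], [[0, 0, -0.3], 0], [[0, 0, -0.5], 0], [[0, 0, -0.75], 0], [[0, 0, -0.75], 0]], hand=0)

```text
time_s: 8.45
ee_pos: [0.5435, 0.2652, 0.168]
eef_rot: [-3.141, -0.011, 0.375]
force: [0.2, -0.3, 0.8]
grip_width: 0.0471
grip_force: 0.0
```

```bash
python3 - <<'E'
from h import *
wlook('relay',.015,.04)
n='top';im,d=camera(n)
for r in finder.cut_out(n,'relay')[:3]: print(r['conf'],r['location'],rect(n,d,r['mask'],.015,.04))
for z in(.15,):print(go([.4555,-.094,z],np.deg2rad(16.1)),go([.4555,-.094,z],np.deg2rad(16.1+90)))
E
```

```text
relay 0.94 [317. 226.] (array([537.7, 263.5]), array([28.1, 27.9]), 20.6, 965)
0.66 [197.3, 227.7] (array([540.1, 263.1]), array([27.5, 28. ]), 20.0, 176)
(array([-1.051,  1.51 ,  0.05 ]), np.float64(0.0149), 'q6', 1.59) (array([-1.051,  1.51 ,  0.05 ]), np.float64(-0.2351), 'q6', 1.59)
```

Emit:
carry_out(motion=[[[-0.53, 0.755, 0], 0], [[-0.53, 0.755, 0], 0], [[-0.53, 0.755, 0], 0], [[-0.53, 0.755, 0], 0], [[-0.53, 0.755, 0], 0]])

```text
time_s: 9.15
ee_pos: [0.4966, 0.0817, 0.1597]
eef_rot: [-3.141, 0.002, 0.371]
force: [0.9, 0.7, -0.3]
grip_width: 0.047
grip_force: 0.0
```

Emit:
carry_out(motion=[[[-0.52, 0.755, 0.05], -0.235], [[-0.52, 0.755, 0.05], -0.235], [[-0.52, 0.755, 0.05], -0.235], [[-0.52, 0.755, 0.05], -0.235], [[-0.52, 0.755, 0.05], -0.235], [[-0.52, 0.755, 0.05], -0.235], [[-0.52, 0.755, 0.05], -0.235], [[-0.52, 0.755, 0.05], -0.235], [[-0.52, 0.755, 0.05], -0.235], [[-0.52, 0.755, 0.05], -0.235], [[-0.52, 0.755, 0.05], -0.235], [[-0.52, 0.755, 0.05], -0.235]])

```text
time_s: 10.35
ee_pos: [0.4562, -0.0931, 0.1498]
eef_rot: [-3.14, -0.001, 1.853]
force: [-0.1, -1.0, 0.2]
grip_width: 0.0472
grip_force: 0.0
```

```bash
python3 - <<'E'
from h import *
wlook('fuse_a',.012,.03,'w3')
print(ctrl.get_obs()['ee_pos'],go([.4555,-.094,.004],np.deg2rad(16.1+90)))
E
```

```text
fuse_a 0.88 [316. 225.] (array([454.5, -93.2]), array([20. , 44.8]), 15.4, 1235)
fuse_a 0.87 [446. 278.] (array([ 579.3, -109.4]), array([45.4, 20.5]), 78.6, 1225)
fuse_a 0.42 [562. 327.] (array([ 677.3, -114. ]), array([34.3, 15.6]), 72.9, 551)
[ 0.45622965 -0.09331888  0.15017258] (array([-0.003, -0.004,  0.731]), np.float64(-0.0003), 'q6', -0.56)
```

View pics/w3.png

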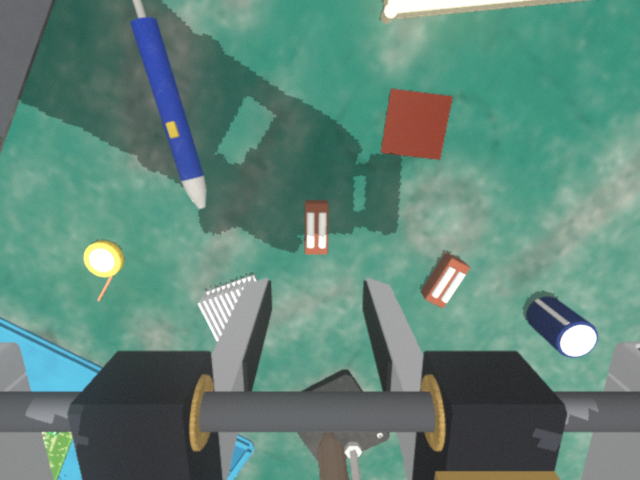

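The wrist view shows the fuse at (317,228), lined up between the fingers. I pick it.

Emit:
carry_out(motion=[[[0, -0.005, 0.25], 0], [[0, -0.005, 0.5], 0], [[0, -0.005, 0.65], 0], [[0, -0.005, 0.7], 0], [[0, -0.005, 0.73], 0], [[0, -0.005, 0.73], 0]])

```text
time_s: 11.05
ee_pos: [0.4558, -0.0941, 0.0054]
eef_rot: [3.141, 0.0, 1.851]
force: [-0.2, -0.5, 0.4]
grip_width: 0.0472
grip_force: 0.0
```

Emit:
carry_out(motion=[[[0, 0, 0], 0], [[0, 0, 0], 0], [[0, 0, 0], 0], [[0, 0, 0], 0], [[0, 0, 0], 0], [[0, 0, 0], 0], [[0, 0, -0.1], 0], [[0, 0, -0.3], 0], [[0, 0, -0.5], 0], [[0, 0, -0.73], 0], [[0, 0, -0.73], 0], [[0, 0, -0.73], 0]], hand=1)

```text
time_s: 12.25
ee_pos: [0.4555, -0.0941, 0.1513]
eef_rot: [3.14, 0.001, 1.851]
force: [0.4, 0.7, -1.9]
grip_width: 0.0197
grip_force: 15.0
```

```bash
python3 - <<'E'
from h import *
print(go([.4885,.141,.15],np.deg2rad(21.3+90)))
E
```

```text
(array([1.084, 0.484, 0.006]), np.float64(-0.0145), 'q6', -0.56)
```

Emit:
carry_out(motion=[[[0.54, 0.242, 0], 0], [[0.54, 0.242, 0], 0], [[0.54, 0.242, 0], 0], [[0.54, 0.242, 0], 0], [[0.54, 0.242, 0], 0]])

```text
time_s: 12.75
ee_pos: [0.4714, 0.0229, 0.1497]
eef_rot: [-3.139, -0.0, 1.852]
force: [1.1, -0.5, -0.6]
grip_width: 0.0202
grip_force: 15.0
```

Emit:
carry_out(motion=[[[0.544, 0.242, 0], -0.0145], [[0.544, 0.242, 0], -0.0145], [[0.544, 0.242, 0], -0.0145], [[0.544, 0.242, 0], -0.0145], [[0.544, 0.242, 0], -0.0145], [[0.544, 0.242, 0], -0.0145]])

```text
time_s: 13.35
ee_pos: [0.4883, 0.1395, 0.1506]
eef_rot: [-3.141, 0.0, 1.941]
force: [-0.3, -0.4, -1.3]
grip_width: 0.0197
grip_force: 15.0
```

```bash
python3 - <<'E'
from h import *
o=ctrl.get_obs();print(o['ee_pos'],o['grip_width'],go([.4885,.141,.0125],np.deg2rad(21.3+90)))
wlook('pad_brown',.0,.012)
E
```

```text
[0.48828941 0.13947093 0.15060364] 0.019692619656745302 (array([0.007, 0.004, 0.691]), np.float64(-0.0003), 'q6', -0.16)
pad_brown 0.96 [321. 218.] (array([487.9, 140.8]), array([70.1, 71. ]), 21.1, 5664)
pad_brown 0.84 [303. 359.] (array([525.1,   6.1]), array([23.9, 36.1]), 10.8, 646)
```

Emit:
carry_out(motion=[[[0.007, 0.003, 0.2], 0], [[0.007, 0.003, 0.4], 0], [[0.007, 0.003, 0.55], 0], [[0.007, 0.003, 0.64], 0], [[0.007, 0.003, 0.675], 0], [[0.007, 0.003, 0.693], 0], [[0.007, 0.003, 0.693], 0], [[0.007, 0.003, 0.693], 0]])

```text
time_s: 14.25
ee_pos: [0.4889, 0.1426, 0.0132]
eef_rot: [3.14, 0.0, 1.942]
force: [-0.3, -1.4, -0.3]
grip_width: 0.0198
grip_force: 15.0
```

Emit:
carry_out(motion=[[[0, 0, 0], 0], [[0, 0, 0], 0], [[0, 0, 0], 0], [[0, 0, 0], 0], [[0, 0, -0.1], 0], [[0, 0, -0.3], 0], [[0, 0, -0.5], 0], [[0, 0, -0.75], 0], [[0, 0, -0.75], 0], [[0, 0, -0.75], 0]], hand=0.1)

```text
time_s: 15.25
ee_pos: [0.4886, 0.1427, 0.1629]
eef_rot: [3.14, 0.0, 1.942]
force: [-0.9, -0.1, -0.5]
grip_width: 0.0425
grip_force: 0.0
```

```bash
python3 - <<'E'
from h import *
wlook('fuse_a',.02,.04)
for y in (0,20,50,110,-10):print(y,go([.687,-.1185,.17],np.deg2rad(y)))
E
```

```text
fuse_a 0.78 [312. 456.] (array([ 578. , -108.3]), array([30.4, 15.8]), 79.7, 199)
0 (array([-1.578,  0.454, -0.046]), np.float64(-0.1909), 'q6', -0.16)
20 (array([-1.578,  0.454, -0.046]), np.float64(-0.2464), 'q6', -0.16)
50 (array([-1.578,  0.454, -0.046]), np.float64(0.1702), 'q6', -0.16)
110 (array([-1.578,  0.454, -0.046]), np.float64(0.0036), 'q6', -0.16)
-10 (array([-1.578,  0.454, -0.046]), np.float64(-0.1631), 'q6', -0.16)
```

Emit:
carry_out(motion=[[[-0.79, 0.227, 0], 0], [[-0.79, 0.227, 0], 0], [[-0.79, 0.227, 0], 0], [[-0.79, 0.227, 0], 0], [[-0.79, 0.227, 0], 0]], hand=-0.6)

```text
time_s: 15.85
ee_pos: [0.5881, 0.0104, 0.1603]
eef_rot: [-3.139, -0.001, 1.94]
force: [-0.3, 0.3, 0.1]
grip_width: 0.0747
grip_force: 0.0
```

Emit:
carry_out(motion=[[[-0.788, 0.227, 0], 0.17], [[-0.788, 0.227, 0], 0.17], [[-0.788, 0.227, 0], 0.17], [[-0.788, 0.227, 0], 0.17], [[-0.788, 0.227, 0], 0.17], [[-0.788, 0.227, 0], 0.17], [[-0.788, 0.227, 0], 0.17], [[-0.788, 0.227, 0], 0.17], [[-0.788, 0.227, 0], 0.17], [[-0.788, 0.227, 0], 0.17]])

```text
time_s: 16.85
ee_pos: [0.6874, -0.1178, 0.1621]
eef_rot: [-3.141, 0.0, 0.878]
force: [-1.0, 0.5, -0.2]
grip_width: 0.075
grip_force: 0.0
```

```bash
python3 - <<'E'
from h import *
n='top';im,d=camera(n)
for r in finder.cut_out(n,'fuse_a')[:3]: print(r['conf'],r['location'],rect(n,d,r['mask'],.016,.04))
print(ctrl.get_obs()['ee_pos'])
wlook('capacitor',.044,.06,'w4')
print(go([.687,-.1175,.012],np.deg2rad(50)))
E
```

```text
0.56 [248.3, 252.8] (array([488.3, 141.9]), array([19.4, 43.5]), 23.3, 200)
[ 0.68746442 -0.11812236  0.16216815]
capacitor 0.63 [316. 226.] (array([ 688.3, -115.9]), array([34.5, 34.3]), 69.0, 1472)
(array([ 0.002, -0.005,  0.751]), np.float64(0.0005), 'q6', 0.47)
```

View pics/w4.png

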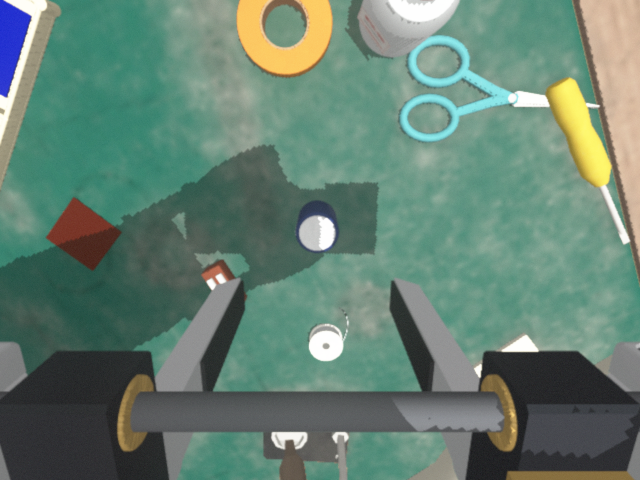

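The wrist view shows the capacitor at (317,227), centred between the open fingers. The spare fuse at (217,275) is clear.

Emit:
carry_out(motion=[[[0.007, 0, 0.2], 0], [[0.007, 0, 0.4], 0], [[0.007, 0, 0.55], 0], [[0.007, 0, 0.65], 0], [[0.007, 0, 0.72], 0], [[0.007, 0, 0.75], 0], [[0.007, 0, 0.75], 0]])

```text
time_s: 17.75
ee_pos: [0.6884, -0.1174, 0.0121]
eef_rot: [-3.141, 0.0, 0.874]
force: [-0.5, -0.4, -0.3]
grip_width: 0.0751
grip_force: 0.0
```

Emit:
carry_out(motion=[[[0, 0, 0], 0], [[0, 0, 0], 0], [[0, 0, 0], 0], [[0, 0, 0], 0], [[0, 0, 0], 0], [[0, 0, 0], 0], [[0, 0, 0], 0], [[0, 0, -0.1], 0], [[0, 0, -0.3], 0], [[0, 0, -0.5], 0], [[0, 0, -0.73], 0], [[0, 0, -0.73], 0]], hand=1, force=20)

```text
time_s: 18.95
ee_pos: [0.6907, -0.1179, 0.1658]
eef_rot: [3.132, -0.005, 0.874]
force: [0.1, 0.5, 0.2]
grip_width: 0.0346
grip_force: 20.0
```

```bash
python3 - <<'E'
from h import *
print(go([.5765,.1745,.16],np.deg2rad(21.5)))
E
```

```text
(array([ 0.755, -1.376,  0.02 ]), np.float64(0.0794), 'q6', 0.48)
```

Emit:
carry_out(motion=[[[0.378, -0.688, 0], 0], [[0.378, -0.688, 0], 0], [[0.378, -0.688, 0], 0], [[0.378, -0.688, 0], 0], [[0.378, -0.688, 0], 0]])

```text
time_s: 19.45
ee_pos: [0.631, 0.0301, 0.158]
eef_rot: [-3.141, 0.0, 0.876]
force: [-0.1, -0.8, 0.0]
grip_width: 0.0345
grip_force: 20.0
```

Emit:
carry_out(motion=[[[0.378, -0.688, 0], 0.079], [[0.378, -0.688, 0], 0.079], [[0.378, -0.688, 0], 0.079], [[0.378, -0.688, 0], 0.079], [[0.378, -0.688, 0], 0.079], [[0.378, -0.688, 0], 0.079], [[0.378, -0.688, 0], 0.079]])

```text
time_s: 20.15
ee_pos: [0.5751, 0.1734, 0.158]
eef_rot: [3.141, 0.0, 0.377]
force: [0.5, 0.4, -0.2]
grip_width: 0.0349
grip_force: 20.0
```

```bash
python3 - <<'E'
from h import *
o=ctrl.get_obs();print(o['ee_pos'],o['grip_width'],go([.5765,.1745,.0185],np.deg2rad(21.5)))
wlook('pad_blue',.0,.012)
E
```

```text
[0.57511483 0.17339631 0.15797911] 0.03486397125780154 (array([ 0.009, -0.003,  0.697]), np.float64(0.0004), 'q6', 1.43)
pad_blue 0.78 [315. 220.] (array([575.3, 175.3]), array([71.4, 71.2]), 22.1, 5849)
```

Emit:
carry_out(motion=[[[0.007, -0.005, 0.2], 0], [[0.007, -0.005, 0.4], 0], [[0.007, -0.005, 0.55], 0], [[0.007, -0.005, 0.64], 0], [[0.007, -0.005, 0.675], 0], [[0.007, -0.005, 0.695], 0], [[0.007, -0.005, 0.695], 0], [[0.007, -0.005, 0.695], 0]])

```text
time_s: 21.05
ee_pos: [0.5759, 0.1766, 0.0203]
eef_rot: [3.141, -0.002, 0.378]
force: [0.4, 0.0, -0.5]
grip_width: 0.0346
grip_force: 20.0
```

Emit:
carry_out(motion=[[[0, 0, 0], 0], [[0, 0, 0], 0], [[0, 0, 0], 0], [[0, 0, 0], 0], [[0, 0, -0.1], 0], [[0, 0, -0.3], 0], [[0, 0, -0.5], 0], [[0, 0, -0.75], 0], [[0, 0, -0.95], 0], [[0, 0, -0.95], 0]], hand=-0.1)

```text
time_s: 22.05
ee_pos: [0.5771, 0.1771, 0.2156]
eef_rot: [3.14, -0.01, 0.378]
force: [0.3, 0.9, -0.3]
grip_width: 0.0516
grip_force: 0.0
```

Emit:
carry_out(motion=[[[-0.8, 0.3, 0], 0], [[-0.8, 0.3, 0], 0], [[-0.8, 0.3, 0], 0], [[-0.8, 0.3, 0], 0], [[-0.8, 0.3, 0], 0], [[-0.8, 0.3, 0], 0]])

```text
time_s: 22.65
ee_pos: [0.449, 0.0618, 0.2093]
eef_rot: [3.142, -0.001, 0.377]
force: [0.1, 0.5, -0.4]
grip_width: 0.0517
grip_force: 0.0
```

```bash
python3 - <<'E'
from h import *
im,d=camera('wrist');cv2.imwrite('pics/w5.png',im)
n='top';im,d=camera(n)
for q,z in [('capacitor',.045),('relay',.015),('fuse_a',.014),('heat_sink_kit',.015),('pad_blue',0)]:
  for r in finder.cut_out(n,q)[:3]: print(q,r['conf'],r['location'],rect(n,d,r['mask'],z,.07))
cv2.imwrite('pics/t5.png',cv2.resize(im[170:350,150:460],None,fx=2.5,fy=2.5))
E
```

```text
relay 0.63 [195.2, 227.2] (array([539.9, 263. ]), array([27.5, 27.1]), 21.1, 178)
fuse_a 0.73 [371.4, 216.8] (array([ 580.9, -109. ]), array([43.7, 20.5]), 80.2, 184)
heat_sink_kit 0.79 [201.9, 265.1] (array([453.2, 240.5]), array([40.1, 27.1]), 16.4, 223)
```

View pics/t5.png

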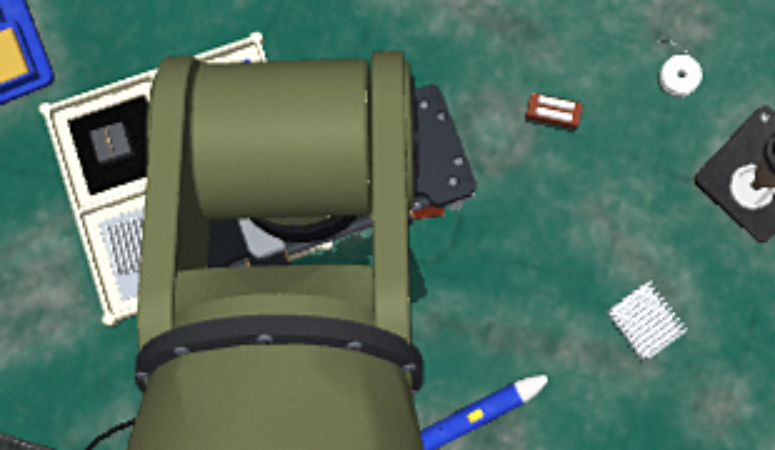

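View pics/w5.png

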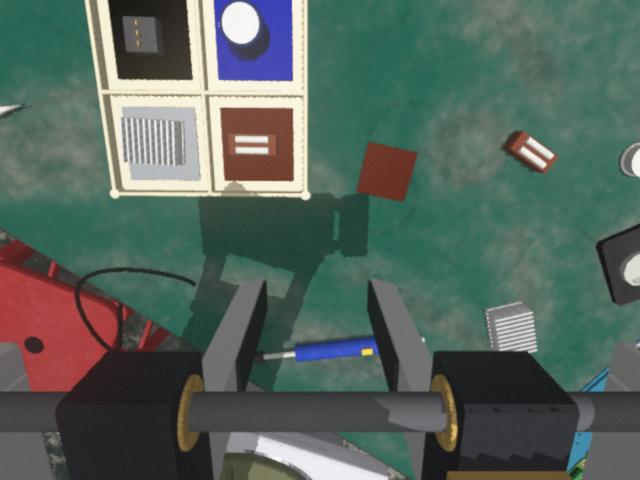

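The wrist view shows all four compartments filled: relay (142,35), capacitor (245,25), fuse (252,146) and kit heat sink (153,140). The spares are in place. I check with numbers after backing away.

Emit:
carry_out(motion=[[[-0.3, 0.9, 0], 0], [[-0.3, 0.9, 0], 0], [[-0.3, 0.9, 0], 0], [[-0.3, 0.9, 0], 0], [[-0.3, 0.9, 0], 0], [[-0.3, 0.9, 0], 0]])

```text
time_s: 23.6
ee_pos: [0.4593, -0.1279, 0.2089]
eef_rot: [-3.141, 0.0, 0.376]
force: [0.1, 0.8, -0.4]
grip_width: 0.0518
grip_force: 0.0
```

```bash
python3 - <<'E'
from h import *
n='top';im,d=camera(n)
for q,z in [('capacitor',.045),('relay',.015),('fuse_a',.014),('heat_sink_kit',.015),('pad_blue',-.01),('pad_brown',-.01)]:
  for r in finder.cut_out(n,q)[:3]: print(q,round(r['conf'],2),np.round(r['location']),rect(n,d,r['mask'],z,.07))
v,u=np.mgrid[180:240,215:265].reshape(2,-1); P=pts(n,np.c_[u,v],d[v,u]); P=P[(P[:,2]>.045)&(P[:,2]<.08)]
print('cap top',len(P),cv2.minAreaRect((P[:,:2]*1000).astype(np.float32)),np.percentile(P[:,2],[5,50,95]))
E
```

```text
capacitor 0.71 [237. 208.] (array([575.2, 176.1]), array([33. , 32.8]), 5.4, 232)
relay 0.65 [196. 227.] (array([540.5, 263.6]), array([29. , 28.2]), 20.9, 184)
fuse_a 0.64 [369. 215.] (array([ 582.3, -101.3]), array([28.6, 20.3]), 79.7, 120)
fuse_a 0.51 [250. 254.] (array([488.6, 142.6]), array([20.2, 44. ]), 20.3, 217)
fuse_a 0.26 [196. 227.] (array([540.6, 264.1]), array([29.5, 29. ]), 20.9, 191)
heat_sink_kit 0.79 [209. 264.] (array([456.6, 230.6]), array([39.7, 48.5]), 17.7, 453)
pad_blue 0.85 [248. 218.] (array([575.9, 174.6]), array([70.5, 70.2]), 20.8, 684)
pad_brown 0.96 [250. 259.] (array([488.3, 140.8]), array([70.4, 69.5]), 21.2, 749)
pad_brown 0.91 [316. 246.] (array([510.7,   9.9]), array([51. , 49.4]), 9.0, 534)
pad_brown 0.3 [199. 224.] (array([543., 262.]), array([73.4, 71.7]), 20.2, 862)
cap top 237 ((575.2535400390625, 176.4466094970703), (33.620914459228516, 33.27104949951172), 48.2734489440918) [0.05133935 0.05606022 0.05878259]
```

All parts are within 3 mm of their pad centres.

```bash
python3 -c "
from station import ctrl
print(ctrl.hand_in())"
```

```text
the job is handed in; nothing more can be done
None
```

The kit is made up and handed in: the final images put the capacitor, relay (pins up) and one fuse block upright within 3 mm of their pad centres, and the kit heat sink and spare parts were left where they were.

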